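# Set the divider of a vending tray against a soap carton

## Task

The soap vending tray is out on the counter for restocking. Hold the orange release bar up and slide the divider gently over until it just touches the blue soap carton, then let the bar down and ease the divider back only as far as the first notch that catches, so that the bar drops fully home in it. Do not shove the carton or force the caught bar sideways, and leave the bottle, the mug and the screwdriver where they are.

Things in the scene. Friction and masses are not known exactly. Their poses are not given: they have to be found in the camera images.
- tray: Grey sheet-metal tray, fixed to the counter, 250 mm (x) by 460 mm (y), floor 6 mm thick, end walls 30 mm high, back wall 45 mm. Origin: under its middle, on the counter. Its y axis is the line along which the divider slides; its x axis points from the rail to the back wall. The rail's line is at x = -115 mm, on the side nearer the robot.
- rail: Aluminium rail fixed along the tray's front (34 mm wide, 440 mm long, along y) holding a dark notched strip, top 21 mm above the counter. Origin: middle of its underside, 6 mm above the counter. Notches 8 mm wide, 9 mm deep, every 20 mm all along. The strip is clamped in the rail at an unmeasured offset: where the notches lie along y is not known and must be felt.
- bar_grip (a point): Middle of the release bar's orange grip: 60 mm long (tray's x), 14 mm wide (tray's y), 22 mm tall; pinch it across its width from above. Height above the counter: 68 mm with the bar fully home in a notch, 77 mm with its tooth on the strip between notches, 86 mm at the upper stop; above 77 mm the divider slides freely. It starts let down, mostly between notches. Axes as the tray's.
- panel (a point): Middle of the divider's pale upright panel, 160 mm (tray's x) by 8 mm (tray's y) by 78 mm tall, centre 61 mm and top 100 mm above the counter, at the same tray y as the bar's grip and 122 mm behind it. Axes as the tray's.
- divider: The sliding divider: black shoe on the rail (46 mm wide in y, top 33 mm above the counter), panel and release bar. Slides along the tray's y, up to 150 mm either side of the middle, with 1 to 2 N of drag while the bar is up, 3 to 4 N with its tooth rubbing on the strip. Origin at counter level below the bar's grip; axes as the tray's.
- bar: The release bar: orange grip, steel stem and, on the same y as the grip, a tooth 6 mm wide. Moves straight up and down in the divider and is pressed down by a spring, about 5 N when home, 7 N at the upper stop. Origin 68 mm below the grip's middle; axes as the tray's.
- carton: Blue soap carton with a white band, 100 (its x) by 70 (its y) by 110 mm, 0.6 to 1 kg, standing loose on the tray floor on one side of the divider or the other, square to the tray within about 2 degrees. Origin: middle of its underside, 6 mm above the counter.
- bottle: Green bottle with orange cap, 66 mm across, 150 mm tall, standing on the tray floor on the other side of the divider. Origin: middle of its underside. Not to be moved.
- mug: Blue mug, 80 mm across, 90 mm tall, on the counter to the robot's left. Origin: middle of its underside. Not to be moved.
- screwdriver: Screwdriver with a red handle, about 200 mm long, lying along its x on the counter to the robot's right. Origin: under its middle. Not to be moved.
Things that resemble listed ones, but are neither listed nor needed, are in the scene too. What is shaped like the carton but yellow is not meant.

How it is judged:
By the outcome, as a careful person would: the job done as asked, in the order asked, and still so for the second after the job is handed in, with the robot touching nothing.
It also fails if it takes over 58 s, if anything falls off the work surface, if the arm or the gripper's body presses on something with over 40 N, if the wrist force passes 120 N, or if a joint passes its speed limit or range.

## Robot

A 6-joint arm with a two-finger parallel gripper is mounted at the origin on the work surface. World frame = base frame: x ahead of the robot, y to its left, z up, the work surface at z = 0. Lengths are in m, angles in rad, forces in N, time in s.
With the tool pointing down it reaches from about 0.35 to 0.775 m from the base axis. Payload 7.3 kg.
Tool frame: the origin (TCP) lies at the centre of the arm's flange, where the gripper is bolted on; the fingertips stand 178 mm ahead of it and the grasp point (between the pads) lies 159 mm ahead of it (tip_extent is the distance from the TCP to the fingertips, in m); z points along the fingers, y is the line along which they close (so a half turn about z gives the same grasp; the last joint's range is limited). The gripper opens to 92 mm and grips with 3 to 60 N. Pads are 19 mm wide; open, the fingers measure 130 mm over their backs; the gripper's body (75 mm by 190 mm) begins 47 mm behind the grasp point.
Start: joints at [-1.307, 0.342, 1.524, -0, 1.275, -0.146], TCP at [0.209, -0.482, 0.405] pointing down, gripper open.
Joint ranges: [-2.53, 2.53], [-0.77, 2.02], [0.04, 2.7], [-1, 4.14], [0.28, 2.66], [-3.11, 3.11]. Speed limits (rad/s): [2.57, 2.57, 3.14, 3.14, 3.14, 3.14].

## Interface

Orientations are given as [roll, pitch, yaw] about the fixed x, y, z axes, in that order (R = Rz(yaw) Ry(pitch) Rx(roll)).
In Python, from cell import * gives the robot as it stands.
- The arm moves only by the tool arm_command, never from a script. Its arguments are lists of equal length, an entry for each row: "xyz": the shift along the world's x, y, z in mm, a list of three; "spin": the turn about the world's z in degrees. In form: {"xyz": [[tx, ty, tz], ...], "spin": [spin, ...]}. A call has 1 to 20 rows; each row shifts and turns the commanded pose from where the row before left it; what a row does not reach is not made up. A row lasts 1/10 s, in which the tool goes at most 50 mm and 8.59 degrees, less where a joint would pass 70% of its speed; a pose out of reach is approached as far as the arm can. A call with a gripper value outside its range is refused whole. "jaw" is the opening, from -1 (shut) to 1 (fully open), set as the call begins (left out, the last holds). The fingers move at their own pace and stop on an object; "squeeze" is the grip in N (left out, the last holds). Time passes only in rows, so rows that do not move let the fingers close. It gives the time, the measured TCP pose, the force, the opening and the grip force at its end, in the units of the state.
- observe(): the state, without advancing time (a new reading comes with each control period).
- read_camera(name): name is "scene" or "top" or "wrist"; returns a dict with "img" (384x512x3 uint8, red, green, blue), "depth" (384x512 float32, m along the optical axis (not along the pixel's ray), 0 where there is no reading), "fx", "fy", "cx", "cy" (pixels), "world_from_camera" (4x4, takes a point from camera to world coordinates). Camera axes: x right, y up, looking along -z (the intrinsics and any distortion apply to the point x, -y, -z); pixel columns grow to the right and rows downward; lengths in m; the calibration is good to about 2 mm. A picture is of the moment at which its call begins.
- hand_in(): hands the job in; it is judged then, once.
The state is a dict: "time": time; "qpos": joint angles; "qvel": joint speeds; "joint_efforts": joint torques, N m; "tool_pos": TCP position; "tool_rot": TCP orientation; "contact_force": force on the tool from outside, world axes, zero at the start; "torque": the same for the moment, N m; "opening": finger opening in m; "grip_force": force on a finger pad.
Only numpy, scipy, OpenCV 4.12 (cv2) and the standard library are available. Lean on these libraries where they do the work, as an engineer would, in place of code of your own. Each camera call takes 0.05 s, during which the arm holds its last target. There are 200 camera calls.

## Working session

There is one attempt and no reset: what is moved stays moved. The work goes in short steps, Python scripts to look and compute and a tool call to move; the robot and the scene stay as the last step left them, time stands still between calls to the robot, and variables do not carry over. Pictures are saved under pics/ and viewed, at most 10 in all, crops included, and the job is handed in when it is done.

Besides the shell and the picture viewer there is one more tool, called after "Call:" by a JSON object that holds its "op" and its "data". arm_command: Moves the arm, as the interface text tells. Its arguments: {"type":"object","properties":{"xyz":{"type":"array","items":{"type":"array","items":{"type":"number"}}},"spin":{"type":"array","items":{"type":"number"}},"jaw":{"type":"number"},"squeeze":{"type":"number"}},"required":["xyz","spin"]}

```bash
mkdir -p pics; ls; cat > h.py <<'E'
from cell import *
import numpy as np, cv2
def grab(n):
    c=read_camera(n); return c
def save(c,f): cv2.imwrite('pics/'+f,c['img'][:,:,::-1])
def pts(c):
    h,w=c['depth'].shape; v,u=np.mgrid[:h,:w]; d=c['depth']
    p=np.stack([(u-c['cx'])/c['fx']*d,-(v-c['cy'])/c['fy']*d,-d],-1)
    T=np.array(c['world_from_camera']); return p@T[:3,:3].T+T[:3,3]
def hsv(c): return cv2.cvtColor(c['img'],cv2.COLOR_RGB2HSV)
E
python3 - <<'E'
from h import *
import pickle
a=grab('top');b=grab('scene');pickle.dump((a,b),open('ab.pkl','wb'))
cv2.imwrite('pics/top.png',a['img'][:,:,::-1]);cv2.imwrite('pics/scene.png',b['img'][:,:,::-1])
for c in(a,b):print({k:v for k,v in c.items() if k not in('img','depth')})
print(observe())
E
```

```text
pics
{'fx': 374.3980380914939, 'fy': 374.3980380914939, 'cx': 253.14194928143266, 'cy': 188.22556071725887, 'world_from_camera': array([[ 1.33831798e-02,  9.74864323e-01, -2.22397036e-01,
         3.80617693e-01],
       [-9.99906940e-01,  1.36365066e-02, -3.96545447e-04,
         2.14477787e-02],
       [ 2.64614065e-03,  2.22381647e-01,  9.74956102e-01,
         1.38413165e+00],
       [ 0.00000000e+00,  0.00000000e+00,  0.00000000e+00,
         1.00000000e+00]])}
{'fx': 441.5130345766504, 'fy': 441.5130345766504, 'cx': 253.44132029113374, 'cy': 192.07760712902427, 'world_from_camera': array([[-0.25096182, -0.82464805,  0.5069258 ,  1.4094358 ],
       [ 0.96796022, -0.21835352,  0.12399498,  0.17527494],
       [ 0.00843682,  0.52180201,  0.8530249 ,  1.32857113],
       [ 0.        ,  0.        ,  0.        ,  1.        ]])}
{'time': 0.1, 'qpos': array([-1.30699238e+00,  3.42655022e-01,  1.52488767e+00, -1.59027717e-05,
        1.27543084e+00, -1.46025518e-01]), 'qvel': array([ 8.32752804e-04, -3.88603386e-03, -4.65500039e-03, -6.24202067e-04,
        1.29636732e-03, -3.64350838e-05]), 'joint_efforts': array([ 1.60114399e-03, -4.32004416e+01, -2.44696176e+01,  7.19165476e-02,
        5.25683386e-02, -5.29648389e-05]), 'tool_pos': array([ 0.20916377, -0.48140978,  0.40412508]), 'tool_rot': array([-3.14022426e+00, -1.85881992e-04,  4.09833974e-01]), 'contact_force': array([ 0.35917153, -0.05182188,  0.30926005]), 'torque': array([-0.02723663, -0.00393666, -0.00029587]), 'grip_force': 0.0, 'opening': 0.09195137480512312}
```

View pics/top.png

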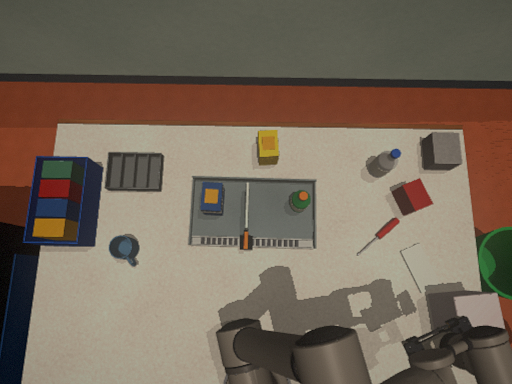

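View pics/scene.png

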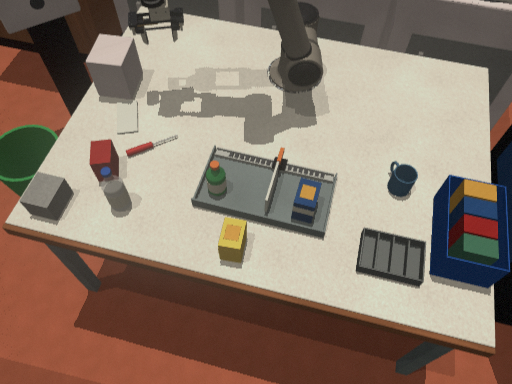

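The top view shows the grip near (247,238), the panel running up column 248, the carton at (212,197) on the +y side and the bottle at (300,200). The scene view agrees: grip (281,155), carton (306,200). Next I'll measure them.

```bash
python3 - <<'E'
from h import *
import pickle
a,b=pickle.load(open('ab.pkl','rb'))
for n,c,box in(('top',a,(170,255,185,320)),('scene',b,(140,235,190,340))):
    P=pts(c);H=hsv(c);r0,r1,c0,c1=box
    m0=np.zeros(H.shape[:2],bool);m0[r0:r1,c0:c1]=1
    ora=m0&(H[...,0]<18)&(H[...,1]>150)&(H[...,2]>120)
    n_,l,s,ce=cv2.connectedComponentsWithStats(ora.astype(np.uint8))
    for i in range(1,n_):
        if s[i,4]>5:
            q=P[l==i];print(n,'orange',ce[i].round(1),s[i,:].tolist(),np.median(q,0).round(4),q.min(0).round(3),q.max(0).round(3))
    for nm,m in(('blue',m0&(H[...,0]>105)&(H[...,0]<125)&(H[...,1]>120)&(P[...,2]>.1)),('green',m0&(H[...,0]>45)&(H[...,0]<90)&(H[...,1]>100)),
       ('panel',m0&(H[...,1]<60)&(H[...,2]>150)&(P[...,2]>.085)&(P[...,2]<.11)),('wall',m0&(P[...,2]>.035)&(P[...,2]<.05))):
        q=P[m]
        if len(q)<5: print(nm,len(q));continue
        print(n,nm,m.sum(),np.median(q,0).round(4),np.percentile(q,3,0).round(4),np.percentile(q,97,0).round(4))
        if nm in('panel','wall'):
            vx=cv2.fitLine(q[:,:2].astype(np.float32),cv2.DIST_HUBER,0,.01,.01).ravel();print(vx, np.degrees(np.arctan2(vx[1],vx[0])))
    # tray top rect
    if n=='top':
        top=m0&(P[...,2]>.1)&(P[...,2]<.125)&(np.arange(512)[None]<235)
        q=P[top][:,:2].astype(np.float32);print('carton top',len(q),cv2.minAreaRect(q*1000),q.min(0),q.max(0))
E
```

```text
top orange [303.1 195.5] [299, 192, 9, 8, 59] [ 0.6384 -0.1457  0.1556] [ 0.626 -0.16   0.124] [ 0.651 -0.132  0.162]
top orange [245.5 240. ] [244, 232, 4, 17, 68] [0.4931 0.0458 0.0879] [0.466 0.04  0.004] [0.53  0.053 0.093]
top blue 42 [0.6263 0.1543 0.1168] [0.6074 0.1381 0.1123] [0.6835 0.1987 0.12  ]
top green 130 [ 0.6228 -0.1395  0.1114] [ 0.6088 -0.1719  0.0981] [ 0.6595 -0.1178  0.1276]
top panel 81 [0.6061 0.043  0.1001] [0.5416 0.0398 0.095 ] [0.6889 0.046  0.1039]
[ 0.99989605 -0.01441748  0.61745787  0.04329818] -0.8260892
top wall 329 [0.7228 0.0342 0.0433] [ 0.5205 -0.1965  0.0354] [0.7295 0.2379 0.0486]
[0.01842676 0.9998302  0.72303945 0.00827826] 88.94416
carton top 590 ((640.3380126953125, 166.34451293945312), (70.61012268066406, 100.7297134399414), 87.9609375) [0.5889405  0.12992641] [0.690848   0.20203242]
scene orange [280.1 154.3] [277, 148, 7, 13, 48] [0.501  0.0458 0.0866] [0.467 0.04  0.081] [1.409 0.175 1.329]
scene orange [214.  164.1] [210, 161, 9, 7, 50] [ 0.6407 -0.1455  0.1546] [ 0.625 -0.16   0.148] [ 0.655 -0.132  0.159]
scene blue 293 [0.6596 0.1685 0.1144] [0.5981 0.1352 0.109 ] [0.6922 0.1994 0.1194]
scene green 69 [ 0.6577 -0.1448  0.1097] [ 0.6379 -0.1723  0.0998] [ 0.6698 -0.1175  0.1284]
scene panel 89 [0.6219 0.0442 0.0988] [0.5459 0.0401 0.0944] [0.6935 0.0482 0.1039]
[ 0.999848   -0.01743332  0.6209383   0.04412859] -0.9989065
scene wall 496 [0.7283 0.0262 0.0422] [ 0.6198 -0.1936  0.0356] [0.7349 0.2306 0.0485]
[ 0.01358892  0.9999077   0.7279008  -0.014048  ] 89.22138
```

Call:
{"op": "arm_command", "data": {"xyz": [[10,18,0],[20,37,0],[20,37,0],[20,37,0],[20,37,0],[20,37,0],[20,37,0],[20,37,0],[20,37,0],[20,37,0],[20,37,0],[20,37,0],[20,37,0],[20,37,0],[10,18,0],[8,10,0],[0,0,0],[0,0,0]], "spin": [-1.7,-1.7,-1.7,-1.7,-1.7,-1.7,-1.7,-1.7,-1.7,-1.7,-1.7,-1.7,-1.7,-1.7,-0.7,0,0,0], "jaw": 0}}

```text
time: 1.9
tool_pos: [0.497, 0.0448, 0.4045]
tool_rot: [3.141, 0.001, -0.018]
contact_force: [-0.1, 0.3, 0.2]
opening: 0.046
grip_force: 0.0
```

```bash
python3 - <<'E'
from h import *
import pickle
w=grab('wrist');t=grab('top');s=grab('scene');pickle.dump((w,t,s),open('w1.pkl','wb'));save(w,'w1.png')
o=observe();print(o['tool_pos'],o['tool_rot'],o['contact_force'],o['time'],o['opening'])
print(w['world_from_camera'].round(3),w['fx'])
E
```

```text
[0.49685299 0.04440703 0.40480311] [ 3.14128751e+00  2.01889561e-04 -1.92845338e-02] [-0.23469816 -0.1114728  -0.36514217] 2.05 0.04568820686432211
[[-0.019  0.962  0.271  0.57 ]
 [-1.    -0.018 -0.005  0.043]
 [ 0.    -0.271  0.963  0.384]
 [ 0.     0.     0.     1.   ]] 342.6183347551426
```

View pics/w1.png

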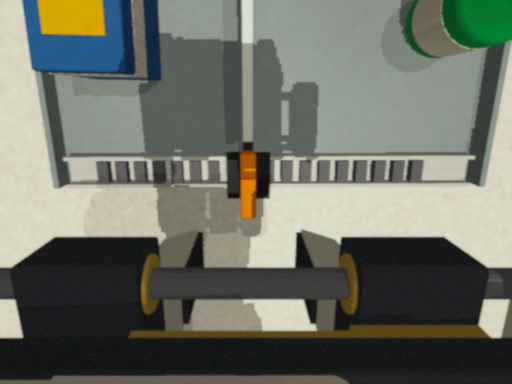

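The wrist view shows the grip at (248,152–218), the panel at column 247, the carton's right side near column 160, and notch marks along row 172.

```bash
cat >> h.py <<'E'
def ray(c,u,v,z):
    T=np.array(c['world_from_camera']);d=T[:3,:3]@np.array([(u-c['cx'])/c['fx'],-(v-c['cy'])/c['fy'],-1]);o=T[:3,3];return o+d*(z-o[2])/d[2]
E
python3 - <<'E'
from h import *
import pickle
w,t,s=pickle.load(open('w1.pkl','rb'))
P=pts(w);H=hsv(w)
m=(H[...,0]<18)&(H[...,1]>150)&(H[...,2]>120);m[:140]=0;m[230:]=0
q=P[m];qt=q[q[:,2]>.083];print('grip',np.median(qt,0),qt.min(0),qt.max(0),len(qt))
y,x=np.nonzero(m&(P[...,2]>.083));print('px',x.min(),x.max(),y.min(),y.max(), ray(w,x.mean(),y.mean(),.088))
for y in (20,60,90,110):
    r=w['img'][y].astype(int); z=P[y,:,2]
    k=np.nonzero((z[225:270]>.09))[0]+225
    print('panel row',y,k.min(),k.max(),P[y,k.min()].round(4),P[y,k.max()].round(4),np.median(P[y,k],0).round(4))
for y in(5,20,40,60,68,75):
    k=np.nonzero((P[y,:220,2]>.03))[0]; kt=np.nonzero(P[y,:220,2]>.108)[0]
    print('carton row',y,kt.max() if len(kt) else None,P[y,kt.max()].round(4) if len(kt) else '',k.max(),P[y,k.max()].round(4), P[y,k.max()-3].round(4))
r=w['img'][172,60:475].astype(int).sum(1);e=np.nonzero(np.abs(np.diff(r))>70)[0]+60
print([(int(i),round(ray(w,i+.5,172,.021)[1],4),int(r[i-60+1]-r[i-60])) for i in e])
print('stripdepth',P[172,60:475:6,2].round(3))
E
```

```text
grip [0.49581187 0.04588546 0.08786596] [0.46456799 0.03888773 0.08303846] [0.56978872 0.05256213 0.38421023] 858
px 241 255 153 218 [0.49590004 0.04572865 0.088     ]
panel row 20 242 252 [0.6271 0.0474 0.1003] [0.6271 0.0399 0.0999] [0.6271 0.0436 0.0999]
panel row 60 243 252 [0.599  0.0473 0.1006] [0.5989 0.0403 0.1001] [0.599  0.0438 0.1   ]
panel row 90 243 252 [0.5768 0.0479 0.0989] [0.5766 0.0407 0.1005] [0.5767 0.0443 0.0999]
panel row 110 243 252 [0.5614 0.0482 0.1007] [0.5613 0.041  0.0998] [0.5613 0.0446 0.0998]
carton row 5 124 [0.6368 0.132  0.1093] 152 [0.6554 0.1315 0.0307] [0.6533 0.1319 0.0398]
carton row 20 128 [0.5698 0.0432 0.3842] 152 [0.642  0.1317 0.0346] [0.6402 0.1322 0.0435]
carton row 40 126 [0.6135 0.1332 0.1095] 154 [0.6256 0.1326 0.0303] [0.624  0.1327 0.0409]
carton row 60 162 [0.5698 0.0432 0.3842] 162 [0.5698 0.0432 0.3842] [0.6095 0.1333 0.0143]
carton row 68 182 [0.5698 0.0432 0.3842] 182 [0.5698 0.0432 0.3842] [0.6021 0.1152 0.0067]
carton row 75 156 [0.5698 0.0432 0.3842] 156 [0.5698 0.0432 0.3842] [0.5934 0.1337 0.041 ]
[(67, np.float64(0.2407), 
[... 2425 characters left out ...]
06, np.float64(-0.1255), -191), (407, np.float64(-0.1265), -126), (410, np.float64(-0.1298), 74), (421, np.float64(-0.1417), 116), (422, np.float64(-0.1427), 89), (464, np.float64(-0.1881), -83), (465, np.float64(-0.1892), -127), (466, np.float64(-0.1903), -102)]
stripdepth [0.023 0.012 0.01  0.011 0.011 0.01  0.012 0.022 0.021 0.01  0.022 0.021
 0.009 0.022 0.022 0.011 0.021 0.022 0.011 0.022 0.02  0.011 0.021 0.021
 0.009 0.021 0.021 0.011 0.034 0.033 0.031 0.087 0.088 0.033 0.034 0.033
 0.011 0.021 0.021 0.009 0.018 0.02  0.01  0.016 0.022 0.022 0.014 0.021
 0.021 0.014 0.021 0.02  0.013 0.02  0.021 0.013 0.02  0.021 0.013 0.02
 0.022 0.01  0.01  0.01  0.011 0.011 0.009 0.009 0.006 0.018]
```

Call:
{"op": "arm_command", "data": {"xyz": [[0,1,-15],[0,0,-25],[0,0,-25],[0,0,-25],[0,0,-25],[0,0,-25],[0,0,-15],[0,0,-8],[0,0,-5],[0,0,0],[0,0,0]], "spin": [0,0,0,0,0,0,0,0,0,0,0]}}

```text
time: 3.15
tool_pos: [0.4975, 0.0463, 0.2375]
tool_rot: [3.141, -0.001, -0.018]
contact_force: [-0.3, -0.7, 0.1]
opening: 0.0456
grip_force: 0.0
```

Call:
{"op": "arm_command", "data": {"xyz": [[0,0,0],[0,0,0],[0,0,0],[0,0,0],[0,0,0],[0,0,0],[0,0,0],[0,0,0]], "spin": [0,0,0,0,0,0,0,0], "jaw": -1, "squeeze": 20}}

```text
time: 3.95
tool_pos: [0.4972, 0.0464, 0.2368]
tool_rot: [3.141, -0.0, -0.018]
contact_force: [-0.4, -1.0, 1.7]
opening: 0.0137
grip_force: 20.0
```

Call:
{"op": "arm_command", "data": {"xyz": [[0,0,1],[0,0,2],[0,0,2],[0,0,2],[0,0,0],[0,0,0]], "spin": [0,0,0,0,0,0]}}

```text
time: 4.55
tool_pos: [0.4972, 0.0465, 0.2437]
tool_rot: [3.141, 0.0, -0.018]
contact_force: [2.1, -0.5, -7.1]
opening: 0.0137
grip_force: 20.0
```

```bash
python3 - <<'E'
from h import *
w=grab('scene');P=pts(w);H=hsv(w);save(w,'s2.png')
m=(H[...,0]<18)&(H[...,1]>150)&(H[...,2]>120);m[:135]=0;m[175:]=0;m[:,:265]=0;m[:,295:]=0
q=P[m];q=q[(q[:,2]<.2)];print(len(q),np.median(q,0),np.percentile(q,95,0))
E
```

```text
return _methods._mean(a, axis=axis, dtype=dtype,
  ret = um.true_divide(
Traceback (most recent call last):
IndexError: index -1 is out of bounds for axis 0 with size 0
```

Force −7 N matches the spring, so the bar is up. Sliding most of the way now.

Call:
{"op": "arm_command", "data": {"xyz": [[0,2,0],[0,4,0],[0.1,5,0],[0.1,5,0],[0.1,5,0],[0.1,5,0],[0.1,5,0],[0.1,5,0],[0.1,5,0],[0.1,5,0],[0.1,5,0],[0.1,5,0],[0.1,5,0],[0.1,5,0],[0.1,4,0],[0,2,0],[0,1,0],[0,0,0]], "spin": [0,0,0,0,0,0,0,0,0,0,0,0,0,0,0,0,0,0]}}

```text
time: 6.4
tool_pos: [0.4983, 0.1197, 0.2437]
tool_rot: [-3.141, 0.001, -0.018]
contact_force: [-0.7, 0.5, -6.0]
opening: 0.0136
grip_force: 20.0
```

```bash
cat > look.py <<'E'
from h import *
import sys
w=grab('wrist');save(w,sys.argv[1]);P=pts(w);print('cam',w['world_from_camera'][:3,3].round(3))
for y in range(0,110,12):
    z=P[y,:,2];yy=P[y,:,1];ok=(z<.3)&(z>0)
    k=np.nonzero((z>.094)&(z<.106)&ok)[0];k=k[k>200] 
    side=np.nonzero(ok&(z>.03)&(z<.11)&(np.arange(512)<235))[0]
    side=side[side<(k.min() if len(k) else 512)]
    print(y,'panel',(k.min(),k.max(),P[y,k].mean(0).round(4)) if len(k) else None,'side',(side.max(),[P[y,i].round(4).tolist() for i in side[-6::2]]) if len(side) else None)
E
python3 look.py w2.png; python3 -c "
from h import *
o=observe();print(o['tool_pos'],o['contact_force'],o['opening'])"
```

```text
cam [0.571 0.118 0.223]
0 panel (np.int64(201), np.int64(260), array([0.6021, 0.1185, 0.0998])) side (np.int64(200), [[0.6003, 0.1339, 0.1082], [0.6014, 0.1338, 0.1038], [0.6024, 0.1337, 0.0998]])
12 panel (np.int64(201), np.int64(260), array([0.5985, 0.1186, 0.0999])) side (np.int64(200), [[0.5975, 0.134, 0.1061], [0.5983, 0.1339, 0.1024], [0.5991, 0.1337, 0.0989]])
24 panel (np.int64(201), np.int64(260), array([0.595 , 0.1185, 0.0997])) side (np.int64(200), [[0.5936, 0.1339, 0.1087], [0.5947, 0.134, 0.1032], [0.5954, 0.1339, 0.099]])
36 panel (np.int64(201), np.int64(260), array([0.5914, 0.1186, 0.0997])) side (np.int64(200), [[0.5911, 0.1351, 0.1035], [0.5914, 0.1348, 0.1015], [0.5918, 0.1344, 0.0991]])
48 panel (np.int64(237), np.int64(260), array([0.5877, 0.118 , 0.0996])) side (np.int64(218), [[0.5937, 0.134, 0.0571], [0.5949, 0.1339, 0.0482], [0.5963, 0.1338, 0.0376]])
60 panel (np.int64(237), np.int64(260), array([0.5839, 0.1181, 0.0999])) side (np.int64(217), [[0.5907, 0.1366, 0.0376], [0.5909, 0.1358, 0.0357], [0.5912, 0.1351, 0.0323]])
72 panel (np.int64(237), np.int64(260), array([0.5801, 0.1181, 0.1   ])) side (np.int64(6), [[0.5876, 0.2501, 0.0307], [0.5877, 0.2495, 0.0301], [0.5876, 0.2473, 0.0301]])
84 panel (np.int64(237), np.int64(260), array([0.5762, 0.1182, 0.1   ])) side (np.int64(8), [[0.5816, 0.2504, 0.0306], [0.5815, 0.248, 0.0303]])
96 panel (np.int64(238), np.int64(260), array([0.5723, 0.1181, 0.0999])) side (np.int64(13), [[0.5754, 0.2484, 0.0308], [0.5753, 0.2471, 0.0311], [0.5753, 0.2462, 0.03]])
108 panel (np.int64(238), np.int64(260), array([0.5682, 0.1182, 0.0998])) side (np.int64(15), [[0.5691, 0.2498, 0.0307], [0.5691, 0.2484, 0.0303], [0.569, 0.2464, 0.03]])
[0.49833898 0.11964829 0.24368885] [ 6.91013728e-03  1.61135816e+00 -6.96672716e+00] 0.013556728535393862
```

View pics/w2.png

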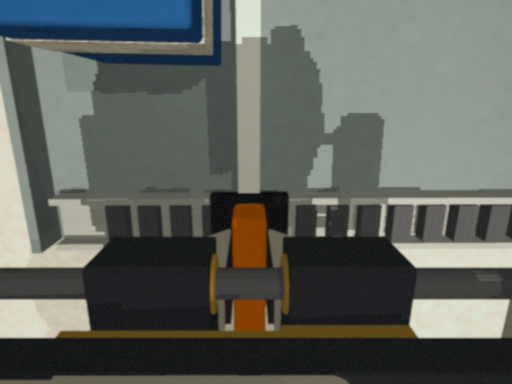

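Bar held (grip at (250,265)), panel at columns 237–260, carton's face about 10–12 mm off the panel. Now approach slowly.

Call:
{"op": "arm_command", "data": {"xyz": [[0,1,0],[0,2,0],[0.1,1,0],[0,1,0],[0,1,0],[0,0,0],[0,0,0]], "spin": [0,0,0,0,0,0,0]}}

```text
time: 7.15
tool_pos: [0.4985, 0.1256, 0.2437]
tool_rot: [-3.141, 0.0, -0.018]
contact_force: [-1.3, -0.2, -6.3]
opening: 0.0137
grip_force: 20.0
```

```bash
cat > f.py <<'E'
from h import *
import pickle,sys
F=[];
for i in range(3):
    w=grab('wrist');o=observe();F.append(o['contact_force'])
pickle.dump(w,open('wl.pkl','wb'))
P=pts(w);y=5;z=P[...,2];R=slice(0,30)
pm=(z>.097)&(z<.103)&(np.abs(P[...,1]-o['tool_pos'][1])<.0045);pm[40:]=0
cm=(z>.04)&(z<.09)&(P[...,1]>o['tool_pos'][1]+.001)&(P[...,1]<.16)&(P[...,0]>.59);cm[50:]=0
print('F',np.mean(F,0).round(2),'tool',o['tool_pos'].round(4),'t',o['time'],'panel y',P[pm].mean(0).round(4),'carton side',np.median(P[cm],0).round(4) if cm.sum() else None, cm.sum(),'open',o['opening'].round(4) if hasattr(o['opening'],'round') else o['opening'])
ct=(z>.110)&(z<.122);print('carton top edge y min',np.percentile(P[ct][:,1],1).round(4) if ct.sum() else None, ct.sum())
E
python3 f.py
```

```text
F [-1.76  0.09 -7.05] tool [0.4984 0.1256 0.2436] t 7.3 panel y [0.5965 0.1244 0.0998] carton side [0.5915 0.134  0.0797] 791 open 0.01344560996141233
carton top edge y min 0.1161 7151
```

Call:
{"op": "arm_command", "data": {"xyz": [[0,0.5,0],[0,0.5,0],[0,0.5,0],[0,0.5,0]], "spin": [0,0,0,0]}}

```text
time: 7.7
tool_pos: [0.4985, 0.1275, 0.2437]
tool_rot: [3.141, 0.0, -0.018]
contact_force: [-1.9, -1.7, -6.1]
opening: 0.0139
grip_force: 20.0
```

Call:
{"op": "arm_command", "data": {"xyz": [[0,0.5,0],[0,0.5,0]], "spin": [0,0]}}

```text
time: 7.9
tool_pos: [0.4985, 0.1285, 0.2437]
tool_rot: [3.141, 0.0, -0.018]
contact_force: [-2.2, -1.3, -7.8]
opening: 0.0141
grip_force: 20.0
```

```bash
python3 f.py
```

```text
F [-2.19 -1.29 -6.58] tool [0.4985 0.1285 0.2437] t 8.05 panel y [0.5965 0.1273 0.0998] carton side [0.5913 0.1384 0.081 ] 670 open 0.014034101936976394
carton top edge y min 0.1191 7436
```

```bash
cat > g.py <<'E'
from h import *
import pickle
w=pickle.load(open('wl.pkl','rb'));P=pts(w)
for y in(0,8,16,24,32,44):
    i=[k for k in range(150,245) if .03<P[y,k,2]<.125]
    print(y,[(k,P[y,k].round(4).tolist()) for k in i[::9]][-6:])
t=grab('top');H=hsv(t);Q=pts(t)
m=(H[...,0]<25)&(H[...,1]>130)&(H[...,2]>120);m[:180]=0;m[215:]=0;m[:,:195]=0;m[:,228:]=0
q=Q[m];yy,xx=np.nonzero(m);print('label',len(q),np.mean(q,0).round(4),xx.mean().round(2),yy.mean().round(2))
import pickle as p
t=p.load(open('ab.pkl','rb'))[0];H=hsv(t);m=(H[...,0]<25)&(H[...,1]>130)&(H[...,2]>120);m[:180]=0;m[215:]=0;m[:,:195]=0;m[:,228:]=0
yy,xx=np.nonzero(m);print('label0',m.sum(),xx.mean().round(2),yy.mean().round(2))
E
python3 g.py
```

```text
0 [(196, [0.5985, 0.1413, 0.1161]), (205, [0.5986, 0.1389, 0.1154]), (214, [0.5985, 0.1363, 0.1156]), (223, [0.5988, 0.1339, 0.1143]), (232, [0.6097, 0.1331, 0.0705]), (241, [0.6024, 0.129, 0.0993])]
8 [(195, [0.5962, 0.1416, 0.117]), (204, [0.5963, 0.1392, 0.1164]), (213, [0.5964, 0.1367, 0.1157]), (222, [0.5965, 0.1342, 0.1152]), (232, [0.6072, 0.1332, 0.069]), (242, [0.5997, 0.1287, 0.1008])]
16 [(195, [0.5943, 0.1418, 0.1166]), (204, [0.5946, 0.1395, 0.1148]), (213, [0.5943, 0.1367, 0.1163]), (222, [0.5945, 0.1343, 0.1148]), (231, [0.6027, 0.1334, 0.076]), (241, [0.5975, 0.1291, 0.1003])]
24 [(195, [0.5923, 0.1419, 0.1165]), (204, [0.592, 0.1393, 0.1175]), (213, [0.5923, 0.1369, 0.1156]), (222, [0.5926, 0.1344, 0.1141]), (231, [0.5998, 0.1335, 0.0763]), (241, [0.5952, 0.1291, 0.0999])]
32 [(195, [0.591, 0.1427, 0.1119]), (204, [0.591, 0.1401, 0.1116]), (213, [0.5908, 0.1373, 0.1126]), (222, [0.5913, 0.1348, 0.1092]), (231, [0.597, 0.1336, 0.0759]), (241, [0.5928, 0.1292, 0.0997])]
44 [(195, [0.5909, 0.1461, 0.0898]), (204, [0.5907, 0.1427, 0.0909]), (213, [0.5909, 0.1397, 0.0887]), (222, [0.5907, 0.1363, 0.0899]), (231, [0.5926, 0.1337, 0.0761]), (241, [0.589, 0.1293, 0.1008])]
label 175 [0.6401 0.1665 0.124 ] 210.97 195.6
label0 176 211.01 195.63
```

Carton unmoved; gap ~2 mm at the near end. Going in 0.5 mm steps.

Call:
{"op": "arm_command", "data": {"xyz": [[0,0.5,0],[0,0,0]], "spin": [0,0]}}

```text
time: 8.3
tool_pos: [0.4985, 0.129, 0.2437]
tool_rot: [3.141, 0.0, -0.018]
contact_force: [-3.0, -0.7, -6.7]
opening: 0.0139
grip_force: 20.0
```

Call:
{"op": "arm_command", "data": {"xyz": [[0,0.5,0],[0,0,0]], "spin": [0,0]}}

```text
time: 8.5
tool_pos: [0.4985, 0.1295, 0.2437]
tool_rot: [3.141, 0.0, -0.018]
contact_force: [-2.3, -0.5, -6.4]
opening: 0.0137
grip_force: 20.0
```

```bash
python3 f.py; python3 g.py | egrep '^(0|24|label)'
```

```text
F [-3.24 -0.81 -7.04] tool [0.4985 0.1295 0.2437] t 8.65 panel y [0.5966 0.1285 0.0998] carton side [0.5913 0.1394 0.081 ] 636 open 0.01423507949591063
carton top edge y min 0.12 7533
0 [(198, [0.598, 0.1415, 0.1178]), (207, [0.5988, 0.1393, 0.1148]), (216, [0.5984, 0.1367, 0.1161]), (225, [0.5989, 0.1343, 0.114]), (234, [0.6092, 0.1331, 0.0727]), (243, [0.6023, 0.1293, 0.1])]
24 [(195, [0.5928, 0.1432, 0.1139]), (204, [0.5922, 0.1403, 0.1165]), (213, [0.5925, 0.1379, 0.1148]), (222, [0.5921, 0.1352, 0.1166]), (231, [0.597, 0.1338, 0.091]), (240, [0.5951, 0.1304, 0.1005])]
label 176 [0.6402 0.1664 0.1237] 211.01 195.63
label0 176 211.01 195.63
```

Call:
{"op": "arm_command", "data": {"xyz": [[-0.2,0.5,0],[0,0,0]], "spin": [0,0]}}

```text
time: 8.9
tool_pos: [0.4984, 0.1298, 0.2438]
tool_rot: [3.141, -0.0, -0.018]
contact_force: [-3.6, -4.7, -7.8]
opening: 0.014
grip_force: 20.0
```

Call:
{"op": "arm_command", "data": {"xyz": [[-0.1,0.5,0],[0,0,0]], "spin": [0,0]}}

```text
time: 9.1
tool_pos: [0.4984, 0.1304, 0.2438]
tool_rot: [3.141, -0.0, -0.018]
contact_force: [-1.4, -3.2, -7.2]
opening: 0.0138
grip_force: 20.0
```

```bash
python3 f.py; python3 g.py | egrep '^(0|24|label)'
```

```text
F [-1.09 -3.85 -6.64] tool [0.4984 0.1304 0.2438] t 9.25 panel y [0.5965 0.1293 0.0998] carton side [0.5912 0.1425 0.0825] 551 open 0.013815439488719947
carton top edge y min 0.1209 7674
0 [(195, [0.5986, 0.1435, 0.1158]), (204, [0.5987, 0.141, 0.1151]), (213, [0.5984, 0.1384, 0.1163]), (222, [0.5983, 0.1358, 0.1162]), (231, [0.6015, 0.1339, 0.1034]), (240, [0.6023, 0.1311, 0.0999])]
24 [(195, [0.5923, 0.1438, 0.1161]), (204, [0.5923, 0.1413, 0.1159]), (213, [0.5924, 0.1387, 0.1155]), (222, [0.5923, 0.1361, 0.1155]), (231, [0.5946, 0.1341, 0.1036]), (240, [0.5952, 0.1313, 0.1001])]
label 176 [0.6402 0.1666 0.1243] 210.94 195.57
label0 176 211.01 195.63
```

Contact felt (Fy jumped from about −1 to −4 N) with the carton still in place. Now lower the bar onto the strip and let go.

Call:
{"op": "arm_command", "data": {"xyz": [[0,0,-1],[0,0,-2],[0,0,-2],[0,0,-1],[0,0,-1],[0,0,0],[0,0,0]], "spin": [0,0,0,0,0,0,0]}}

```text
time: 10.0
tool_pos: [0.4984, 0.1305, 0.2369]
tool_rot: [3.142, -0.0, -0.018]
contact_force: [-1.9, -4.4, -3.9]
opening: 0.0137
grip_force: 20.0
```

Call:
{"op": "arm_command", "data": {"xyz": [[0,0,0],[0,0,0],[0,0,0],[0,0,-2],[0,0,-2],[0,0,0]], "spin": [0,0,0,0,0,0], "jaw": -0.6}}

```text
time: 10.6
tool_pos: [0.4982, 0.1305, 0.2324]
tool_rot: [3.142, 0.0, -0.018]
contact_force: [-0.0, -0.3, 0.3]
opening: 0.0181
grip_force: 0.0
```

```bash
cat > z.py <<'E'
from h import *
import pickle
w=grab('wrist');pickle.dump(w,open('wl.pkl','wb'));P=pts(w);H=hsv(w);o=observe()
m=(H[...,0]<18)&(H[...,1]>150)&(H[...,2]>90);m[:180]=0;m[:,:215]=0;m[:,285:]=0;m[320:]=0
yy,xx=np.nonzero(m);print('orange rows',yy.min(),yy.max(),'cols',xx.min(),xx.max())
q=P[m];q=q[q[:,2]<.15]
for x0 in(.50,.507,.514,.521):
    k=q[np.abs(q[:,0]-x0)<.0035]
    if len(k)>5: print(x0,len(k),'top z',np.percentile(k[:,2],90).round(4),'y',np.median(k[:,1]).round(4))
pm=(P[...,2]>.097)&(P[...,2]<.103)&(np.abs(P[...,1]-o['tool_pos'][1])<.012);pm[:80]=0;pm[150:]=0
print('panel y',P[pm].mean(0).round(4),'tool',o['tool_pos'].round(4),'F',o['contact_force'].round(1),o['time'],o['opening'])
E
python3 z.py; python3 -c "
import pickle;from h import *
save(pickle.load(open('wl.pkl','rb')),'w3.png')"; python3 g.py | grep label
```

```text
orange rows 206 319 cols 232 267
0.507 318 top z 0.0884 y 0.1298
0.514 544 top z 0.0885 y 0.13
0.521 634 top z 0.0886 y 0.1299
panel y [0.5663 0.129  0.0999] tool [0.4982 0.1305 0.2325] F [ 0.4 -0.4  0.3] 10.65 0.018377964465309406
label 177 [0.6403 0.1667 0.124 ] 210.9 195.54
label0 176 211.01 195.63
```

View pics/w3.png

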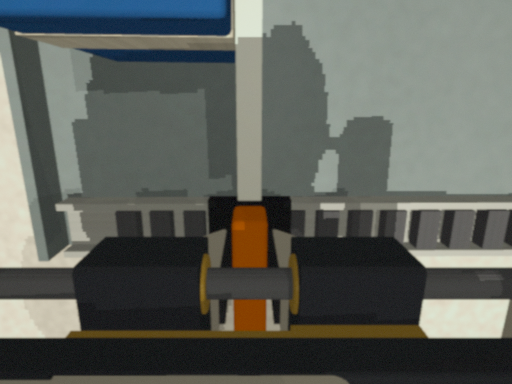

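Touching still; grip top 88 mm, so the tooth rests on the strip. Easing back with one pad, grip loose.

Call:
{"op": "arm_command", "data": {"xyz": [[0,-1,0],[0,-1,0],[0,-1,0],[0,-1,0],[0,-1,0],[0,-1,0],[-0.1,-1,0],[0,-1,0],[0,-1,0],[0,-1,0],[0,0,0]], "spin": [0,0,0,0,0,0,0,0,0,0,0]}}

```text
time: 11.8
tool_pos: [0.4982, 0.1203, 0.2328]
tool_rot: [3.141, -0.0, -0.018]
contact_force: [0.4, 3.7, 0.9]
opening: 0.0185
grip_force: 2.1
```

```bash
python3 z.py; python3 g.py | grep label
```

```text
orange rows 206 319 cols 225 260
0.507 337 top z 0.0884 y 0.1228
0.514 586 top z 0.0885 y 0.1221
0.521 621 top z 0.0887 y 0.1221
panel y [0.5665 0.1211 0.0998] tool [0.4982 0.1204 0.2328] F [-0.3  3.9  1.1] 11.85 0.018537270259530718
label 177 [0.6417 0.1675 0.117 ] 210.9 195.54
label0 176 211.01 195.63
```

Call:
{"op": "arm_command", "data": {"xyz": [[0,-0.5,0],[0,-1,0],[0,-1,0],[0,-1,0],[-0.1,-1,0],[0,-0.5,0],[0,0,0]], "spin": [0,0,0,0,0,0,0]}}

```text
time: 12.6
tool_pos: [0.4981, 0.1155, 0.2328]
tool_rot: [3.142, -0.0, -0.018]
contact_force: [-0.6, 4.3, 1.8]
opening: 0.0185
grip_force: 2.3
```

Call:
{"op": "arm_command", "data": {"xyz": [[0,-0.5,0],[0,-0.5,0],[0,0,0]], "spin": [0,0,0]}}

```text
time: 12.9
tool_pos: [0.4981, 0.1145, 0.2327]
tool_rot: [3.142, -0.0, -0.018]
contact_force: [-0.7, 6.1, 1.4]
opening: 0.0186
grip_force: 2.4
```

```bash
python3 z.py
```

```text
orange rows 206 319 cols 225 261
0.507 349 top z 0.0883 y 0.1169
0.514 569 top z 0.0885 y 0.1163
0.521 646 top z 0.0886 y 0.1162
panel y [0.5663 0.1155 0.0998] tool [0.4981 0.1145 0.2328] F [0.8 4.4 0.5] 12.95 0.01866017986015737
```

Call:
{"op": "arm_command", "data": {"xyz": [[0,-0.5,0],[0,-0.5,0],[0,0,0]], "spin": [0,0,0]}}

```text
time: 13.25
tool_pos: [0.4981, 0.1134, 0.2327]
tool_rot: [3.141, 0.0, -0.018]
contact_force: [1.3, 4.0, -0.2]
opening: 0.0185
grip_force: 2.1
```

```bash
python3 z.py
```

```text
orange rows 206 319 cols 225 261
0.507 355 top z 0.0883 y 0.1158
0.514 567 top z 0.0884 y 0.1152
0.521 648 top z 0.0885 y 0.1151
panel y [0.5664 0.1142 0.0999] tool [0.4981 0.1134 0.2327] F [ 0.2  5.4 -0.3] 13.3 0.018449469077401855
```

Call:
{"op": "arm_command", "data": {"xyz": [[0,-0.4,0],[0,-0.4,0],[0,0,0]], "spin": [0,0,0]}}

```text
time: 13.6
tool_pos: [0.498, 0.1123, 0.2326]
tool_rot: [3.141, 0.0, -0.018]
contact_force: [1.1, 0.7, -1.1]
opening: 0.0185
grip_force: 0.5
```

```bash
python3 z.py
```

```text
orange rows 201 319 cols 227 260
0.5 133 top z 0.0794 y 0.1141
0.507 507 top z 0.0796 y 0.1143
0.514 518 top z 0.0796 y 0.1138
0.521 560 top z 0.0797 y 0.1136
panel y [0.5662 0.113  0.0998] tool [0.498  0.1123 0.2326] F [-0.3  1.  -0.1] 13.65 0.018134831206514747
```

The bar dropped 9 mm, to home height, and the side force vanished. Open and withdraw.

Call:
{"op": "arm_command", "data": {"xyz": [[0,0.5,0],[0,0.5,0],[0,0,0],[0,0,0],[0,0,0],[0,0,10],[0,0,20],[0,0,25],[0,0,25],[0,0,25],[0,0,25],[0,0,20],[0,0,10],[0,0,0]], "spin": [0,0,0,0,0,0,0,0,0,0,0,0,0,0], "jaw": 0}}

```text
time: 15.05
tool_pos: [0.4982, 0.1137, 0.3943]
tool_rot: [-3.141, -0.003, -0.018]
contact_force: [-0.1, 1.3, -0.0]
opening: 0.0461
grip_force: 0.0
```

```bash
python3 - <<'E'
from h import *
w=grab('wrist');save(w,'w4.png');P=pts(w);H=hsv(w)
m=(H[...,0]<18)&(H[...,1]>150)&(H[...,2]>90);m[:130]=0;m[235:]=0;m[:,:220]=0;m[:,275:]=0
q=P[m];q=q[(q[:,2]>.07)&(q[:,2]<.1)];print('grip',np.median(q,0).round(4),len(q))
for y in(20,60):
    k=np.nonzero((P[y,:235,2]>.02)&(P[y,:235,2]<.12))[0];print('carton',P[y,k[-3]].round(4))
print(observe()['time'])
E
python3 g.py | grep label
```

```text
grip [0.5024 0.1144 0.0789] 853
carton [0.6379 0.1324 0.0517]
carton [0.6057 0.1336 0.0533]
15.1
label 176 [0.6419 0.1677 0.1167] 210.88 195.51
label0 176 211.01 195.63
```

View pics/w4.png

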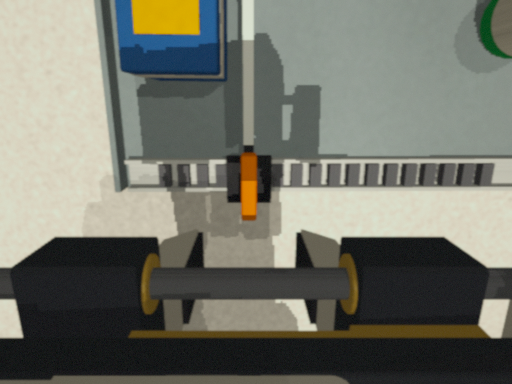

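The grip (249,185) is at home height with its top at 79 mm, the panel is at column 248, and the carton's edge at column 225 has not moved. The gripper is clear of everything.

```bash
python3 -c "
from cell import *
print(hand_in())"
```

```text
the job is handed in; nothing more can be done
None
```

I handed the job in at about 15 s: the divider slid over until it just touched the blue carton, then came back about 16 mm to the first notch that caught, and the bar dropped fully home there. In the last images the carton had moved less than about 0.5 mm, and the arm never went near the bottle, mug or screwdriver.

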